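Tug the cover's knob, free it if it is caught, hold the cover open

TASK

The aluminium optics case on the bench has a hinged grey cover fastened by a red quarter-turn knob without any mark, and nobody knows whether it is caught. Before turning the knob, take it and tug the cover upwards to find out; if it is caught, give the knob its quarter turn clockwise to free it, then raise the cover by the knob to roughly 30 degrees. Finish still gripping the knob and holding the cover still and open at that angle so that a colleague can reach in, and leave the vise, the screwdriver and the jar where they are.

Things in the scene. Friction and masses are not known exactly. Their poses are not given: they have to be found in the camera images.
- case: Open aluminium case, 220 (x) by 260 (y) by 85 mm high, bolted to the bench, walls 5 mm. Origin at the centre of its underside, z up. The cover's hinge runs along y over its -x side, which faces the robot (give or take 25 degrees); the knob is near its +x side, away from the robot.
- cover (a joint): Hinge of the grey cover (220 by 260 by 6 mm, about 0.45 kg, lies flat on the case, top at 92 mm above the bench). Radians, 0 shut, grows as the +x edge rises, stop at 1.6. It falls shut when let go. If the knob is caught, the cover has only a little play: it lifts about 0.03 to 0.045 rad (6 or 7 mm at the knob) and stops hard; if it is free, it lifts on with 2 to 5 N at the knob.
- cover_hinge (a point): Middle of the cover's hinge line, fixed to the case, at case x = -110, y = 0, z = 85.5 mm. The hinge line runs along the case's y axis; the cover opens by turning about -y.
- knob (a joint): Quarter-turn knob on the cover, radians, 0 as found in every start (grip bar along the case's x axis), grows clockwise seen from above to a stop at 1.57 (bar along the case's y axis). About 0.06 N m of friction; stays where left. It moves a hidden cam under the cover. In about half of the starts the cam is caught at 0, and is freed only by turning to more than about 1.2; in the others it is free at 0, and turning beyond about 0.4 would catch it. Nothing outside shows which.
- grip: Red grip bar of the knob: 48 mm long (its x), 14 mm wide (its y), standing from 10 to 44 mm above the cover's top, with a black disc of 52 mm diameter and 10 mm height under it. Origin on the knob axis at the cover's top face; z is the knob axis. Take it across its width.
- knob_centre (a point): Point on the knob axis 32 mm above the cover's top face, at the height to grip the bar: with the cover shut 165 mm from the hinge line along the case's x, and 123.5 mm above the bench. Moves with the cover.
- vise: Small loose grey bench vise, 145 by 70 by 59 mm high, 1.4 kg, standing at the case's +y side. Origin at the centre of its underside. Leave alone.
- screwdriver: Loose screwdriver with a yellow handle, 200 mm long, lying at the case's -y side. Leave alone.
- jar: Loose jar with a blue cap, 60 mm diameter, 75 mm high, beyond the screwdriver at the case's -y side. Origin at the centre of its underside. Leave alone.

How it is judged:
On the way:
1. the cover is tugged up with the knob not yet turned (value of joint cover above 0.015 rad and value of joint knob below 0.35 rad and contact force between the fingers and grip above 1 N), for 0.1 s.
At the end, for the whole second after the job is handed in: The fingers hold the red grip bar (over 2 N) and the cover stands still (under 0.05 rad/s), open between 0.40 and 0.70 rad (23 to 40 degrees) (value of joint cover between 0.4 and 0.7 rad and velocity of joint cover between -0.05 and 0.05 rad/s and contact force between the fingers and grip above 2 N); the arm keeps its last pose, push and grip.
It fails at once if the vise is moved more than 20 mm (distance of vise from where it was at the start of the episode above 0.02 m).
It fails at once if the screwdriver is moved more than 20 mm (distance of screwdriver from where it was at the start of the episode above 0.02 m).
It fails at once if the jar is moved more than 20 mm (distance of jar from where it was at the start of the episode above 0.02 m).
It also fails if it takes over 40 s, if anything falls off the work surface, if the arm or the gripper's body presses on something with over 40 N, if the wrist force passes 120 N, or if a joint passes its speed limit or range.

ROBOT

A 6-joint arm with a two-finger parallel gripper is mounted at the origin on the work surface. World frame = base frame: x ahead of the robot, y to its left, z up, the work surface at z = 0. Lengths are in m, angles in rad, forces in N, time in s.
With the tool pointing down it reaches from about 0.35 to 0.95 m from the base axis. Payload 17.4 kg.
Tool frame: the origin (TCP) lies at the very end of the fingers, on their centre line; the grasp point (between the pads) lies 19 mm behind it; z points along the fingers, y is the line along which they close (so a half turn about z gives the same grasp; the last joint's range is limited). The gripper opens to 93 mm and grips with 3 to 60 N. Pads are 15 mm wide; open, the fingers measure 128 mm over their backs; the gripper's body (75 mm by 188 mm) begins 65 mm behind the grasp point.
Start: joints at [-1.343, 0.116, 1.442, -0, 1.584, -0.038], TCP at [0.177, -0.651, 0.219] pointing down, gripper open.
Joint ranges: [-2.83, 2.83], [-0.83, 2.19], [0.07, 2.5], [-1.14, 4.28], [0.01, 3], [-2.97, 2.97]. Speed limits (rad/s): [1.89, 1.89, 2.22, 3.14, 3.14, 3.14].

INTERFACE

Orientations are given as a rotation vector (axis times angle).
In Python, from cell import * gives the robot as it stands. The module is installed in compiled form; this text tells all that it offers.
- The arm moves only by the tool play_rows, never from a script. Its argument "steps" is a list of rows, each a list of 7 numbers: the opening, from -1 (shut) to 1 (fully open), so that 0 is half open, then the shift along the tool's x, y, z in m, then the turn, a rotation vector about the tool's x, y, z in rad. A call has 1 to 20 rows; each row shifts and turns the commanded pose from where the row before left it, along the tool's axes as they then stand; what a row does not reach is not made up. A row lasts 1/12 s, in which the tool goes at most 41.7 mm and 7.16 degrees, less where a joint would pass 70% of its speed; a pose out of reach is approached as far as the arm can. A call with a gripper value outside its range is refused whole. The fingers move at their own pace and stop on an object; the grip force is fixed at half the most. Time passes only in rows, so rows that do not move let the fingers close. It gives the time, the measured TCP pose, the force, the opening and the grip force at its end, in the units of the state.
- get_state(): the state, without advancing time (a new reading comes with each control period).
- capture(name): name is "scene" or "side" or "wrist"; returns the picture (420x560x3 uint8, red, green, blue); there is no depth.
- camera_params(name): a dict with "camera_matrix" (3x3 intrinsics, pixels), "k1" (the pictures are not rectified: a ray, as slopes to the right and down, at radius r is drawn at 1 + k1 r^2 times it, then the intrinsics apply), "rvec" (rotation vector, rad) and "tvec" (3), from world to camera coordinates, as OpenCV has them; the wrist camera has in their place "mount" (4x4, takes a point from camera to tool coordinates, whose origin is the TCP and whose axes are the flange's). Camera axes: x right, y down, z forward; pixel columns grow to the right and rows downward; lengths in m; the calibration is good to about 2 mm. A picture is of the moment at which its call begins: read the wrist's pose just before it. camera_params takes no time and is no camera call.
- job_done(): hands the job in; it is judged then, once.
Trained networks look in the newest picture that a camera, given by its name, has taken for a name from the list of things; names that differ only in an ending like _2 or _b are one class to them, and where a whole thing is asked for, a point or a joint stands for the part that bears it (a point fixed in the world has none). Each returns a list of dicts, best first, with "p" (0 to 1); they miss things now and then, are a little off and sometimes report something else, mostly with a low value. They report only what shows in the picture. A call takes as long as a camera call.
- boxes_of(camera, target): "box" ([left, top, width, height] in pixels, round what is visible of it).
The state is a dict: "time": time; "joints": joint angles; "qvel": joint speeds; "tau": joint torques, N m; "ee_pos": TCP position; "tcp_rot": TCP orientation; "force": force on the tool from outside, world axes, zero at the start; "moment": the same for the moment, N m; "finger_gap": opening from 0.0 (shut) to 1.0 (fully open); "grip_force": force on a finger pad.
Only numpy, scipy, OpenCV 4.12 (cv2) and the standard library are available. Lean on these libraries where they do the work, as an engineer would, in place of code of your own. Each camera call takes 0.05 s, during which the arm holds its last target. There are 200 camera calls.

## Working session

There is one attempt and no reset: what is moved stays moved. The work goes in short steps, Python scripts to look and compute and a tool call to move; the robot and the scene stay as the last step left them, time stands still between calls to the robot, and variables do not carry over. Pictures are saved under pics/ and viewed, at most 10 in all, crops included, and the job is handed in when it is done.

Besides the shell and the picture viewer there is one more tool, called after ">>>" as name(argument=value, ...), one argument or row to a line, values as JSON. play_rows: Moves the arm, as the interface text tells. Its arguments: {"type":"object","properties":{"steps":{"type":"array","items":{"type":"array","items":{"type":"number"}}}},"required":["steps"]}

```bash
mkdir -p pics; cat > h.py <<'E'
from cell import *
import numpy as np, cv2
from scipy.spatial.transform import Rotation as R
def ray(cam,u,v,st=None):
    p=camera_params(cam);K=np.array(p["camera_matrix"]);k=p["k1"]
    d=np.array([(u-K[0,2])/K[0,0],(v-K[1,2])/K[1,1]]);s=d.copy()
    for _ in range(20): s=d/(1+k*(s@s))
    r=np.array([*s,1])
    if "mount" in p:
        M=np.array(p["mount"]);T=np.eye(4);T[:3,:3]=R.from_rotvec(st["tcp_rot"]).as_matrix();T[:3,3]=st["ee_pos"]
        X=T@M;o=X[:3,3];r=X[:3,:3]@r
    else:
        A=R.from_rotvec(np.ravel(p["rvec"])).as_matrix();o=-A.T@np.ravel(p["tvec"]);r=A.T@r
    return o,r/np.linalg.norm(r)
def tri(rays):
    A=sum(np.eye(3)-np.outer(d,d) for o,d in rays);b=sum((np.eye(3)-np.outer(d,d))@o for o,d in rays)
    return np.linalg.solve(A,b)
def onz(r,z):
    o,d=r;return o+d*(z-o[2])/d[2]
def save(cam,n):
    im=capture(cam);cv2.imwrite(f"pics/{n}.png",im[:,:,::-1]);return im
E
python3 - <<'E'
from h import *
a=save("scene","s1");b=save("side","d1")
cv2.imwrite("pics/both.png",cv2.resize(np.vstack([a,b])[:,:,::-1],(800,1200))[:, :])
for c in("scene","side"):
  for t in("grip","case","vise","jar","screwdriver"):
    print(c,t,[(x["box"],round(x["p"],2)) for x in boxes_of(c,t)[:2]])
E
```

```text
scene grip [([302.6, 186.4, 10.3, 17.3], 0.45)]
scene case [([230.9, 155.5, 130.3, 105.9], 0.72)]
scene vise [([336.5, 158.0, 41.8, 36.7], 0.64), ([232.4, 156.0, 127.5, 106.1], 0.48)]
scene jar [([184.0, 213.7, 28.8, 32.5], 0.93)]
scene screwdriver [([214.2, 205.9, 26.7, 55.1], 0.61)]
side grip [([281.2, 191.2, 21.0, 16.7], 0.72), ([194.6, 254.6, 31.3, 37.7], 0.28)]
side case [([213.3, 184.3, 107.9, 85.1], 0.61)]
side vise [([277.9, 180.0, 22.1, 13.2], 0.75)]
side jar [([195.9, 254.9, 30.6, 39.7], 0.67)]
side screwdriver [([198.3, 256.7, 66.4, 19.8], 0.83)]
```

View pics/s1.png

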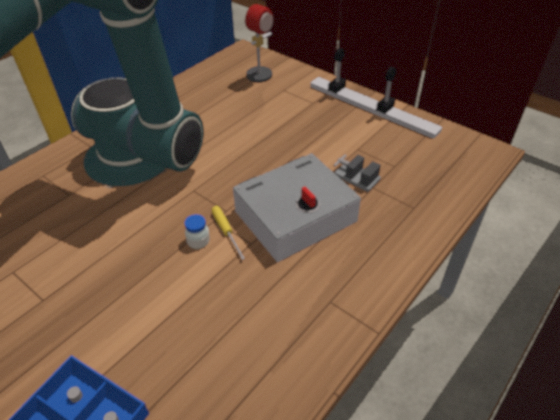

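View pics/d1.png

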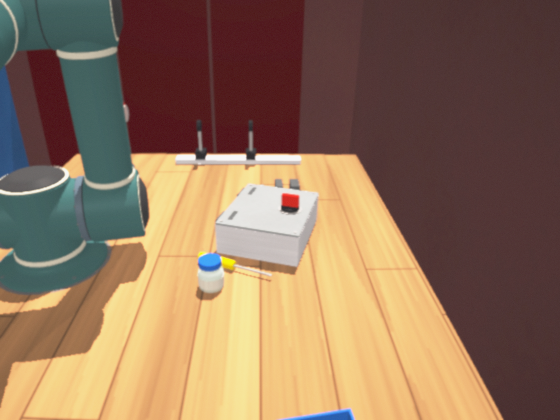

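The scene picture shows the knob at about (308,196) and cover corners near (236,197), (316,160), (358,197) and (278,233). In the side picture the knob is at (290,201).

```bash
python3 - <<'E'
from h import *
C={}
for c,f,(x0,y0,x1,y1) in(("scene","s1",(290,175,330,220)),("side","d1",(270,180,310,220))):
    im=cv2.imread(f"pics/{f}.png").astype(int);B,G,Rr=im[...,0],im[...,1],im[...,2]
    m=(Rr>100)&(G<70)&(B<70);n=np.zeros_like(m);n[y0:y1,x0:x1]=m[y0:y1,x0:x1]
    v,u=np.nonzero(n);C[c]=(u.mean(),v.mean());print(c,C[c],len(u),u.min(),u.max(),v.min(),v.max())
print("knob",tri([ray(c,*C[c]) for c in C]))
P=[(236,197),(316,160),(358,197),(278,233)]
Q=np.array([onz(ray("scene",*p),.092) for p in P]);print(Q)
for i in range(4): e=Q[(i+1)%4]-Q[i];print(np.linalg.norm(e),np.degrees(np.arctan2(e[1],e[0])))
print(Q.mean(0), get_state())
im=cv2.imread("pics/s1.png")[140:270,180:400];d=cv2.imread("pics/d1.png")[160:290,180:400]
cv2.imwrite("pics/crop.png",cv2.resize(im,None,fx=3.6,fy=3.6,interpolation=cv2.INTER_CUBIC))
E
```

```text
scene (np.float64(308.25), np.float64(195.60714285714286)) 112 302 315 188 204
side (np.float64(290.03932584269666), np.float64(200.90449438202248)) 178 283 297 195 207
knob [0.61857882 0.11099464 0.11598253]
[[ 0.45818876  0.0110304   0.092     ]
 [ 0.53175413  0.26159803  0.092     ]
 [ 0.7059889   0.20973659  0.092     ]
 [ 0.62397967 -0.01716449  0.092     ]]
0.26114363769733734 73.638031210227
0.181789338624178 -16.575774947229036
0.2412666875233928 -109.87145962273297
0.1681712748805441 170.34844959184582
[0.57997787 0.11630014 0.092     ] {'time': 0.6, 'joints': array([-1.34277693e+00,  1.16005389e-01,  1.44159909e+00,  1.07168745e-05,
        1.58401881e+00, -3.78264607e-02]), 'qvel': array([-0.00151932,  0.00057318,  0.00016536, -0.0018634 ,  0.00213869,
        0.00232319]), 'tau': array([-2.85548740e-03, -7.20708060e+01, -6.22555017e+01,  7.77665013e-02,
        1.82883436e-02, -2.28290833e-05]), 'ee_pos': array([ 0.17731714, -0.6512945 ,  0.21864306]), 'tcp_rot': array([-3.11384860e+00, -4.16357121e-01, -1.21863182e-05]), 'force': array([-1.10314062,  0.44137089,  0.43505362]), 'moment': array([-0.00412319, -0.02274567,  0.0200301 ]), 'grip_force': 0.0, 'finger_gap': 0.9993268820256516}
```

View pics/crop.png

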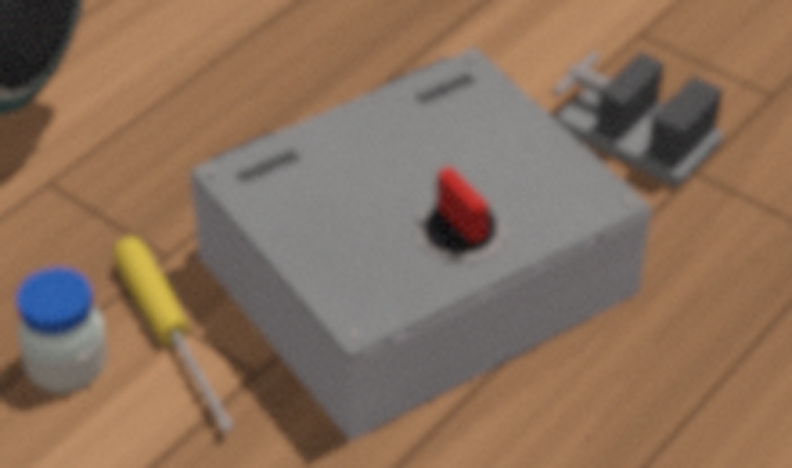

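```bash
cat >> h.py <<'E'
def plan(tgt,yaw=None):
    s=get_state();A=R.from_rotvec(s["tcp_rot"]).as_matrix()
    d=A.T@(np.array(tgt)-s["ee_pos"]);y=np.arctan2(A[1,0],A[0,0])
    print("tcp",s["ee_pos"].round(4),"z",A[:,2].round(4),"yaw",round(y,4),"shift",d.round(4),"turn(world+z)",None if yaw is None else round(yaw-y,4))
E
python3 - <<'E'
from h import *
P=[(234.2,188.6),(312.8,153.9),(360.6,197.8),(277.8,237.2)]
Q=np.array([onz(ray("scene",*p),.092) for p in P]);print(Q)
for i in range(4): e=Q[(i+1)%4]-Q[i];print(np.linalg.norm(e),np.degrees(np.arctan2(e[1],e[0])))
print(Q.mean(0),camera_params("wrist"))
plan((.60,.11,.36),2.86)
E
```

```text
[[ 0.43253889  0.03152984  0.092     ]
 [ 0.50854163  0.27756991  0.092     ]
 [ 0.71287545  0.21143533  0.092     ]
 [ 0.63226381 -0.02791604  0.092     ]]
0.25751142713804387 72.8338777139573
0.21476986639012274 -17.93466625999006
0.2525615044015002 -108.61311835741583
0.20838391016616709 163.42495619688444
[0.57155494 0.12315476 0.092     ] {'camera_matrix': array([[321.24821716,   0.        , 277.94055218],
       [  0.        , 321.24821716, 210.38232858],
       [  0.        ,   0.        ,   1.        ]]), 'k1': -0.04634354323182759, 'mount': array([[ 1.11182864e-03, -9.58224894e-01, -2.86013664e-01,
         8.05668643e-02],
       [ 9.99998632e-01,  7.15166671e-04,  1.49131550e-03,
         6.56312360e-04],
       [-1.22446820e-03, -2.86014931e-01,  9.58224379e-01,
        -1.66133491e-01],
       [ 0.00000000e+00,  0.00000000e+00,  0.00000000e+00,
         1.00000000e+00]])}
tcp [ 0.1773 -0.6513  0.2186] z [ 0.  0. -1.] yaw 0.2658 shift [ 0.6078 -0.6235 -0.1413] turn(world+z) 2.5942
```

>>> play_rows(
  steps=[
    [1,0.0304,-0.0312,-0.007,0,0,0],
    [1,0.0304,-0.0312,-0.007,0,0,0],
    [1,0.0253,-0.026,-0.0059,0,0,0],
    [1,0.0253,-0.026,-0.0059,0,0,0],
    [1,0.0253,-0.026,-0.0059,0,0,0],
    [1,0.0253,-0.026,-0.0059,0,0,0],
    [1,0.0253,-0.026,-0.0059,0,0,0],
    [1,0.0253,-0.026,-0.0059,0,0,0],
    [1,0.0253,-0.026,-0.0059,0,0,0],
    [1,0.0253,-0.026,-0.0059,0,0,0],
    [1,0.0253,-0.026,-0.0059,0,0,0],
    [1,0.0253,-0.026,-0.0059,0,0,0],
    [1,0.0253,-0.026,-0.0059,0,0,0],
    [1,0.0253,-0.026,-0.0059,0,0,0],
    [1,0.0253,-0.026,-0.0059,0,0,0],
    [1,0.0253,-0.026,-0.0059,0,0,0],
    [1,0.0253,-0.026,-0.0059,0,0,0],
    [1,0.0253,-0.026,-0.0059,0,0,0],
    [1,0.0253,-0.026,-0.0059,0,0,0],
    [1,0.0253,-0.026,-0.0059,0,0,0],
  ],
)

```text
time: 2.27
ee_pos: [0.5342, -0.0063, 0.3386]
tcp_rot: [3.114, 0.417, 0.001]
force: [0.2, -1.1, -0.4]
finger_gap: 1.004
grip_force: 0.0
```

>>> play_rows(
  steps=[
    [1,0.0253,-0.026,-0.0059,0,0,0],
    [1,0.0253,-0.026,-0.0059,0,0,0],
    [1,0.0253,-0.026,-0.0059,0,0,0],
    [1,0,0,0,0,0,-0.117],
    [1,0,0,0,0,0,-0.117],
    [1,0,0,0,0,0,-0.117],
    [1,0,0,0,0,0,-0.117],
    [1,0,0,0,0,0,-0.117],
    [1,0,0,0,0,0,-0.117],
    [1,0,0,0,0,0,-0.117],
    [1,0,0,0,0,0,-0.117],
    [1,0,0,0,0,0,-0.117],
    [1,0,0,0,0,0,-0.117],
    [1,0,0,0,0,0,-0.117],
    [1,0,0,0,0,0,-0.117],
    [1,0,0,0,0,0,-0.117],
    [1,0,0,0,0,0,-0.117],
    [1,0,0,0,0,0,-0.117],
    [1,0,0,0,0,0,-0.117],
    [1,0,0,0,0,0,-0.117],
  ],
)

```text
time: 3.93
ee_pos: [0.5864, 0.087, 0.3559]
tcp_rot: [1.339, 2.842, 0.0]
force: [-0.2, 0.1, -0.3]
finger_gap: 0.998
grip_force: 0.0
```

>>> play_rows(
  steps=[
    [1,0,0,0,0,0,-0.117],
    [1,0,0,0,0,0,-0.117],
    [1,0,0,0,0,0,-0.117],
    [1,0,0,0,0,0,-0.117],
    [1,0,0,0,0,0,-0.117],
    [1,0,0,0,0,0,0],
    [1,0,0,0,0,0,0],
  ],
)

```text
time: 4.52
ee_pos: [0.5864, 0.087, 0.3558]
tcp_rot: [0.478, 3.105, 0.0]
force: [-0.5, 0.4, 0.0]
finger_gap: 1.0
grip_force: 0.0
```

```bash
python3 - <<'E'
from h import *
plan((.62,.11,.3),2.838);print(get_state()["joints"].round(3),get_state()["time"])
s=get_state();save("wrist","w1")
for t in("grip","knob","case"): print(t,[(x["box"],round(x["p"],2)) for x in boxes_of("wrist",t)[:2]])
E
```

```text
tcp [0.5864 0.087  0.3558] z [ 1.e-04  0.e+00 -1.e+00] yaw 2.836 shift [-0.0251  0.032   0.0558] turn(world+z) 0.002
[ 0.104 -0.066  1.407  0.     1.8   -1.161] 4.5167
grip [([291.1, 176.4, 16.5, 46.2], 0.62)]
knob [([281.1, 175.2, 37.7, 42.6], 0.84), ([198.8, 57.9, 206.6, 176.8], 0.27)]
case []
```

View pics/w1.png

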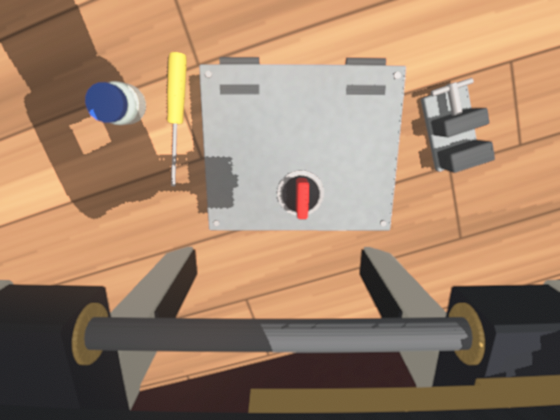

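The wrist view shows the cover corners at (201,66), (406,66), (390,230) and (210,230). The red bar is at (303,198), aligned with image vertical.

```bash
python3 - <<'E'
from h import *
s=get_state()
im=cv2.imread("pics/w1.png").astype(int);m=(im[...,2]>100)&(im[...,1]<70)&(im[...,0]<70);m[240:]=0
v,u=np.nonzero(m);print(u.mean(),v.mean(),u.min(),u.max(),v.min(),v.max())
rs=[ray("wrist",u.mean(),v.mean(),s),ray("scene",308.25,195.61),ray("side",290.04,200.9)]
k=tri(rs);print("knob",k,[np.linalg.norm(np.cross(k-o,d)) for o,d in rs],onz(rs[0],.12))
Q=np.array([onz(ray("wrist",*p,s),.092) for p in[(201,66),(406,66),(390,230),(210,230)]]);print(Q,Q.mean(0))
for i in range(4): e=Q[(i+1)%4]-Q[i];print(np.linalg.norm(e),np.degrees(np.arctan2(e[1],e[0])))
plan((k[0],k[1],.25),2.838)
E
```

```text
300.6442953020134 189.91275167785236 296 309 178 211
knob [0.61548866 0.11166366 0.11405472] [np.float64(0.005370024739756929), np.float64(0.0022883857080241926), np.float64(0.004352813868525568)] [0.60874073 0.11013659 0.12      ]
[[ 0.42656408  0.03626751  0.092     ]
 [ 0.50216195  0.28066143  0.092     ]
 [ 0.71017671  0.21604784  0.092     ]
 [ 0.63323712 -0.02966248  0.092     ]] [0.56803496 0.12582858 0.092     ]
0.2558191193456691 72.8117006330145
0.21781885621877958 -17.255849339428075
0.25747477814670494 -107.38697114502229
0.216934335349414 162.30699193418775
tcp [0.5864 0.087  0.3558] z [ 1.e-04 -0.e+00 -1.e+00] yaw 2.8373 shift [-0.0203  0.0322  0.1058] turn(world+z) 0.0007
```

```bash
python3 - <<'E'
from h import *
s=get_state()
im=cv2.imread("pics/w1.png");h=cv2.cvtColor(im,cv2.COLOR_BGR2HSV).astype(int)
m=((h[...,0]<8)|(h[...,0]>172))&(h[...,1]>150)&(h[...,2]>50);m[240:]=0;m[:150]=0
v,u=np.nonzero(m);print(u.min(),u.max(),v.min(),v.max(),u.mean(),v.mean())
for p in[((u.min()+u.max()+1)/2,(v.min()+v.max()+1)/2),(u.mean(),v.mean())]: print(onz(ray("wrist",*p,s),.12),onz(ray("wrist",*p,s),.136))
print(onz(ray("wrist",303,219,s),.136),onz(ray("wrist",301,177,s),.102))
plan((.6205,.1095,.20),2.838)
E
```

```text
296 308 179 218 302.2017937219731 198.2421524663677
[0.62102551 0.10906245 0.12      ] [0.61663268 0.10911969 0.136     ]
[0.61993787 0.10897558 0.12      ] [0.61558835 0.10903628 0.136     ]
[0.64195085 0.10246575 0.136     ] [0.59643207 0.11547406 0.102     ]
tcp [0.5864 0.087  0.3558] z [ 1.e-04 -0.e+00 -1.e+00] yaw 2.8373 shift [-0.0257  0.0317  0.1558] turn(world+z) 0.0007
```

>>> play_rows(
  steps=[
    [1,-0.005,0.0063,0.02,0,0,0],
    [1,-0.005,0.0063,0.03,0,0,0],
    [1,-0.005,0.0063,0.03,0,0,0],
    [1,-0.005,0.0063,0.03,0,0,0],
    [1,-0.005,0.0063,0.03,0,0,0],
    [1,0,0,0.02,0,0,0],
    [1,0,0,0.02,0,0,0],
    [1,0,0,0,0,0,0],
    [1,0,0,0,0,0,0],
  ],
)

```text
time: 5.47
ee_pos: [0.6194, 0.1096, 0.1755]
tcp_rot: [-0.474, -3.104, 0.001]
force: [-0.5, 0.3, 0.7]
finger_gap: 0.999
grip_force: 0.0
```

```bash
python3 - <<'E'
from h import *
plan((.6198,.1093,.107),2.838);s=get_state();save("wrist","w2")
for t in("grip","knob"): print(t,[(x["box"],round(x["p"],2)) for x in boxes_of("wrist",t)[:2]])
E
```

```text
tcp [0.6194 0.1096 0.1755] z [-1.4e-03 -2.0e-04 -1.0e+00] yaw 2.8387 shift [-0.0006 -0.0001  0.0685] turn(world+z) -0.0007
grip [([266.8, 189.7, 22.0, 77.5], 0.81)]
knob [([249.4, 186.9, 60.3, 80.8], 0.61)]
```

View pics/w2.png

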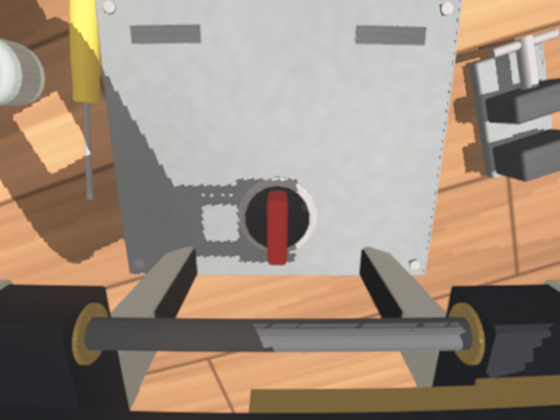

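The bar is centred between the fingers: its column is 278, and its ends are at rows 190 and 264.

```bash
python3 - <<'E'
from h import *
s=get_state()
s1=dict(ee_pos=np.array([.5864,.087,.3558]),tcp_rot=np.array([.478,3.105,0]))
print("far top end",tri([ray("wrist",278,265,s),ray("wrist",303,219,s1)]))
print("knob by disc",onz(ray("wrist",277.5,217,s),.102),"far",onz(ray("wrist",278,265,s),.136))
E
```

```text
far top end [0.64049122 0.10281042 0.14114135]
knob by disc [0.6193479  0.10939031 0.102     ] far [0.64327412 0.10234835 0.136     ]
```

>>> play_rows(
  steps=[
    [1,0,0,0.018,0,0,0],
    [1,0,0,0.018,0,0,0],
    [1,0,0,0.018,0,0,0],
    [1,0,0,0.0145,0,0,0],
    [1,0,0,0,0,0,0],
    [-1,0,0,0,0,0,0],
    [-1,0,0,0,0,0,0],
    [-1,0,0,0,0,0,0],
    [-1,0,0,0,0,0,0],
    [-1,0,0,0,0,0,0],
    [-1,0,0,0,0,0,0],
    [-1,0,0,0,0,0,0],
    [-1,0,0,0,0,0,0],
    [-1,0,0,0,0,0,0],
    [-1,0,0,0,0,0,0],
  ],
)

```text
time: 6.87
ee_pos: [0.6197, 0.1097, 0.1073]
tcp_rot: [-0.472, -3.106, -0.0]
force: [-0.3, 0.2, 0.3]
finger_gap: 0.332
grip_force: 0.0
```

>>> play_rows(
  steps=[
    [-1,0,0,0,0,0,0],
    [-1,0,0,0,0,0,0],
    [-1,0,0,0,0,0,0],
    [-1,0,0,0,0,0,0],
    [-1,0,0,0,0,0,0],
    [-1,0,0,0,0,0,0],
    [-1,0,0,0,0,0,0],
    [-1,0,0,0,0,0,0],
  ],
)

```text
time: 7.53
ee_pos: [0.6195, 0.1089, 0.1073]
tcp_rot: [-0.473, -3.105, 0.002]
force: [-3.1, -6.1, 1.0]
finger_gap: 0.152
grip_force: 30.0
```

>>> play_rows(
  steps=[
    [-1,0,0,-0.001,0,-0.006,0],
    [-1,0,0,-0.001,0,-0.006,0],
    [-1,0,0,-0.001,0,-0.006,0],
    [-1,0,0,-0.001,0,-0.006,0],
    [-1,0,0,-0.001,0,-0.006,0],
    [-1,0,0,0,0,0,0],
    [-1,0,0,0,0,0,0],
  ],
)

```text
time: 8.12
ee_pos: [0.6189, 0.1091, 0.1115]
tcp_rot: [0.469, 3.078, -0.009]
force: [-2.7, -5.0, -2.9]
finger_gap: 0.148
grip_force: 30.0
```

>>> play_rows(
  steps=[
    [-1,0,0,-0.001,0,-0.006,0],
    [-1,0,0,-0.001,0,-0.006,0],
    [-1,0,0,-0.001,0,-0.006,0],
    [-1,0,0,0,0,0,0],
    [-1,0,0,0,0,0,0],
  ],
)

```text
time: 8.53
ee_pos: [0.6186, 0.1091, 0.1135]
tcp_rot: [0.466, 3.062, -0.014]
force: [0.1, -5.0, -14.8]
finger_gap: 0.148
grip_force: 30.0
```

>>> play_rows(
  steps=[
    [-1,0,0,-0.001,0,0,0],
    [-1,0,0,-0.001,0,0,0],
    [-1,0,0,0,0,0,0],
    [-1,0,0,0,0,0,0],
  ],
)

```text
time: 8.87
ee_pos: [0.6185, 0.1091, 0.1137]
tcp_rot: [0.466, 3.063, -0.014]
force: [9.0, -4.1, -29.8]
finger_gap: 0.15
grip_force: 30.0
```

Force rises hard to 30 N at about 6 mm of lift, so the cover is caught. I'll ease down and turn clockwise.

>>> play_rows(
  steps=[
    [-1,0,0,0.002,0,0.008,0],
    [-1,0,0,0.002,0,0.008,0],
    [-1,0,0,0.002,0,0.008,0],
    [-1,0,-0.0003,0.002,0,0.012,0],
    [-1,0,-0.0003,0.0015,0,0.012,0],
    [-1,0,0,0,0,0,0],
    [-1,0,0,0,0,0,0.1],
    [-1,0,0,0,0,0,0.1],
    [-1,0,0,0,0,0,0.1],
    [-1,0,0,0,0,0,0.1],
    [-1,0,0,0,0,0,0],
  ],
)

```text
time: 9.78
ee_pos: [0.6192, 0.1085, 0.1076]
tcp_rot: [-1.09, -2.946, 0.002]
force: [-3.9, -6.9, -4.8]
finger_gap: 0.148
grip_force: 30.0
```

>>> play_rows(
  steps=[
    [-1,0,0,0,0,0,0.1],
    [-1,0,0,0,0,0,0.1],
    [-1,0,0,0,0,0,0.1],
    [-1,0,0,0,0,0,0.1],
    [-1,0,0,0,0,0,0.1],
    [-1,0,0,0,0,0,0.1],
    [-1,0,0,0,0,0,0.1],
    [-1,0,0,0,0,0,0.1],
    [-1,0,0,0,0,0,0.1],
    [-1,0,0,0,0,0,0.1],
    [-1,0,0,0,0,0,0.1],
    [-1,0,0,0,0,0,0.06],
    [-1,0,0,0,0,0,0],
    [-1,0,0,0,0,0,0],
  ],
)

```text
time: 10.95
ee_pos: [0.6182, 0.1083, 0.1074]
tcp_rot: [-2.52, -1.875, 0.006]
force: [-13.0, -9.6, -0.5]
finger_gap: 0.148
grip_force: 30.0
```

```bash
python3 - <<'E'
from h import *
plan((.6195,.1089,.107),2.838-1.571);s=get_state();print(s["moment"],s["joints"].round(3))
E
```

```text
tcp [0.6182 0.1083 0.1074] z [-0.0034 -0.0019 -1.    ] yaw 1.2792 shift [0.001  0.001  0.0004] turn(world+z) -0.0122
[-1.85822376  2.26443869 -0.06521213] [ 1.330e-01  6.800e-02  1.675e+00 -1.000e-03  1.402e+00  4.250e-01]
```

>>> play_rows(
  steps=[
    [-1,-0.0008,-0.0008,0,0,0,0],
    [-1,0,-0.0005,-0.0033,-0.02,0,0],
    [-1,0,-0.001,-0.0066,-0.04,0,0],
    [-1,0,-0.001,-0.0066,-0.04,0,0],
    [-1,0,-0.0005,-0.0033,-0.02,0,0],
    [-1,0,0,0,0,0,0],
  ],
)

```text
time: 11.45
ee_pos: [0.6141, 0.1094, 0.1283]
tcp_rot: [2.439, 1.816, 0.11]
force: [-2.5, -8.2, -5.2]
finger_gap: 0.152
grip_force: 30.0
```

Free now: it rose 20 mm with 5 N. I'll go on to about 0.54 rad.

>>> play_rows(
  steps=[
    [-1,0,-0.0005,-0.0033,-0.02,0,0],
    [-1,0,-0.001,-0.0066,-0.04,0,0],
    [-1,0,-0.001,-0.0066,-0.04,0,0],
    [-1,0,-0.001,-0.0066,-0.04,0,0],
    [-1,0,-0.001,-0.0066,-0.04,0,0],
    [-1,0,0,0,0,0,0],
  ],
)

```text
time: 11.95
ee_pos: [0.6043, 0.1126, 0.1567]
tcp_rot: [2.315, 1.724, 0.263]
force: [-3.1, -7.2, -5.0]
finger_gap: 0.151
grip_force: 30.0
```

>>> play_rows(
  steps=[
    [-1,0,-0.001,-0.0066,-0.04,0,0],
    [-1,0,-0.001,-0.0066,-0.04,0,0],
    [-1,0,-0.001,-0.0066,-0.04,0,0],
    [-1,0,-0.001,-0.0066,-0.04,0,0],
    [-1,0,-0.001,-0.0066,-0.04,0,0],
    [-1,0,-0.0005,-0.0033,-0.02,0,0],
    [-1,0,-0.0005,-0.0033,-0.02,0,0],
    [-1,0,0,0,0,0,0],
    [-1,0,0,0,0,0,0],
    [-1,0,0,0,0,0,0],
    [-1,0,0,0,0,0,0],
  ],
)

```text
time: 12.87
ee_pos: [0.5851, 0.1186, 0.1891]
tcp_rot: [2.146, 1.597, 0.441]
force: [-5.6, -0.0, -7.9]
finger_gap: 0.149
grip_force: 30.0
```

```bash
python3 - <<'E'
from h import *
s=get_state();A=R.from_rotvec(s["tcp_rot"]).as_matrix();g=s["ee_pos"]-.019*A[:,2]
c=np.array([.568,.1258]);ux=np.array([.954,-.299]);h=(g[:2]-c)@ux+.11
print("tool tilt",np.arccos(-A[2,2]),"cover est",np.arctan2(g[2]-.0855,h)-np.arctan2(.038,.165),"r",np.hypot(h,g[2]-.0855))
print(s["force"],s["grip_force"],s["finger_gap"],abs(s["qvel"]).max(),s["time"])
a=save("side","d9");cv2.imwrite("pics/d9c.png",cv2.resize(a[130:310,160:400,::-1],(800,600)))
E
```

```text
tool tilt 0.5384607803055577 cover est 0.564050902536397 r 0.16873557852719417
[-5.63993719e+00 -1.95867541e-03 -7.88788750e+00] 29.999283850193024 0.14867794003298712 0.0023585542825854443 12.8667
```

View pics/d9c.png

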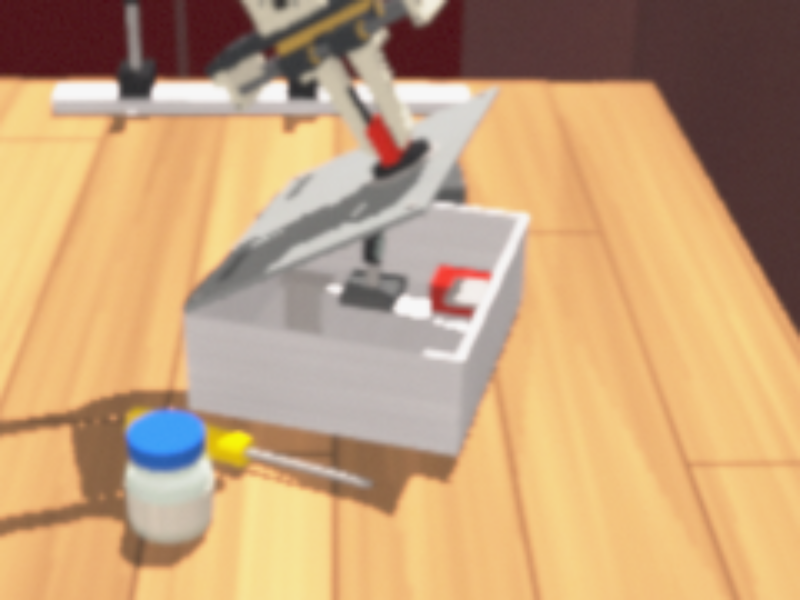

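The crop shows the cover open about 30 degrees with the gripper holding the red bar at (385,145). The jar and screwdriver look undisturbed.

```bash
python3 -c "
from cell import *
print(job_done())"
```

```text
the job is handed in; nothing more can be done
None
```

The tug showed the cover was caught, so I gave the knob its quarter turn clockwise and raised the cover to about 0.55 rad (31°); the gripper is holding it still there by the knob, the jar and screwdriver look undisturbed (I did not recheck the vise), and the job is handed in with no verdict returned.

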